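Unstack the mounted optical filters onto their colour-matched pads

ROBOT

A 7-joint arm with a two-finger parallel gripper is mounted at the origin on the work surface. World frame = base frame: x ahead of the robot, y to its left, z up, the work surface at z = 0. Lengths are in m, angles in rad, forces in N, time in s.
With the tool pointing down it reaches from about 0.425 to 0.925 m from the base axis. Payload 6.8 kg.
Tool frame: the origin (TCP) lies midway between the tips of the shut fingers; the grasp point (between the pads) lies 19 mm behind it; z points along the fingers, y is the line along which they close (so a half turn about z gives the same grasp; the last joint's range is limited). The gripper opens to 85 mm and grips with 20 to 120 N. Pads are 22 mm wide; open, the fingers measure 114 mm over their backs; the gripper's body (76 mm by 85 mm) begins 54 mm behind the grasp point. The pads swing forward as they close: fully open they stand 13 mm farther back than shut.
Start: joints at [-1.212, 0.477, 0.022, 1.555, -0.011, 1.109, -0.083], TCP at [0.304, 0.603, 0.231] pointing down, gripper open.
Joint ranges: [-2.96, 2.96], [-0.34, 2.1], [-1.41, 1.46], [0.24, 2.44], [-1.37, 4.51], [0.17, 1.92], [-2.96, 2.96]. Speed limits (rad/s): [2.39, 2.39, 3.14, 3.14, 3.14, 3.14, 3.14].

INTERFACE

Orientations are given as a rotation vector (axis times angle).
In Python, from bench import get_obs, grab_frame, camera_params, r gives the robot as it stands.
- The arm moves only by the shell command python3 -m jog 'ROWS' [FORCE]. ROWS is JSON, a list of rows, each an object of numbers: "rx", "ry", "rz": the turn, a rotation vector about the world's x, y, z scaled (see below); "x", "y", "z": the shift along the world's x, y, z scaled (see below); "jaw": the opening, from -1 (shut) to 1 (fully open). In form: [{"rx": .., "ry": .., "rz": .., "x": .., "y": .., "z": .., "jaw": ..}, ...]. A call has 1 to 8 rows; each row shifts and turns the commanded pose from where the row before left it; what a row does not reach is not made up. The controller multiplies each number of a shift by 60 mm and each number of a turn by 10 degrees. A row lasts 1/8 s, in which the tool goes at most 62.5 mm and 10.7 degrees, less where a joint would pass 70% of its speed; a pose out of reach is approached as far as the arm can. A call with a number of a shift or a turn outside -1 to 1 is refused whole. A call with a gripper value outside its range is refused whole. The fingers move at their own pace and stop on an object; FORCE is the grip in N (left out, the last holds). Time passes only in rows, so rows that do not move let the fingers close. It gives the time, the measured TCP pose, the force, the opening and the grip force at its end, in the units of the state.
- get_obs(): the state, without advancing time (a new reading comes with each control period).
- grab_frame(name): name is "side" or "top" or "wrist"; returns the picture (420x560x3 uint8, red, green, blue); there is no depth.
- camera_params(name): a dict with "fx", "fy", "cx", "cy" (pixels), "R" (3x3) and "t" (3): a world point X has camera coordinates R X + t. Camera axes: x right, y down, z forward; pixel columns grow to the right and rows downward; lengths in m; the calibration is good to about 2 mm. A picture is of the moment at which its call begins: read the wrist's pose just before it. camera_params takes no time and is no camera call; for the wrist camera it gives the pose at the moment of the call.
- r.hand_in(): hands the job in; it is judged then, once.
The state is a dict: "clock": time; "joints": joint angles; "qvel": joint speeds; "tau": joint torques, N m; "tcp_pos": TCP position; "orientation": TCP orientation; "contact_force": force on the tool from outside, world axes, zero at the start; "moment": the same for the moment, N m; "grip_width": finger opening in m; "gripper_force": force on a finger pad.
Only numpy, scipy, OpenCV 4.12 (cv2) and the standard library are available. Lean on these libraries where they do the work, as an engineer would, in place of code of your own. Each camera call takes 0.05 s, during which the arm holds its last target. There are 200 camera calls.

TASK

Someone has piled the mounted optical filters on top of one another in two stacks, glass on glass. Take the stacks apart from the top, one filter cell at a time, never lifting a cell with another still on it, and set each of the five cells glass up and flat on the middle of the pad of its own colour, centred to about a centimetre. They are glass, so set them down rather than dropping them, and let go of them all.

Things in the scene. Friction and masses are not known exactly. Their poses are not given: they have to be found in the camera images.
- cell_red: large red filter cell: loose solid disc lying flat, 60 mm diameter, 18 mm thick, red rim with a thin black line round its side, dark red glass in a black ring on top; about 120 g (varies by up to 40 percent). Origin at the centre of its underside, z axis up out of the glass. It stands on the breadboard, underside at z = 0.012 at the start; nothing holds the cells together but their weight.
- cell_blue: large blue filter cell: loose solid disc lying flat, 60 mm diameter, 18 mm thick, blue rim with a thin black line round its side, dark blue glass in a black ring on top; about 120 g (varies by up to 40 percent). Origin at the centre of its underside, z axis up out of the glass. It stands on the breadboard, underside at z = 0.012 at the start; nothing holds the cells together but their weight.
- cell_green: medium green filter cell: loose solid disc lying flat, 44 mm diameter, 18 mm thick, green rim with a thin black line round its side, dark green glass in a black ring on top; about 70 g (varies by up to 40 percent). Origin at the centre of its underside, z axis up out of the glass. It lies at the start on the red or the blue cell (which one changes), up to 6 mm off its centre, underside at z = 0.030; nothing holds the cells together but their weight.
- cell_yellow: medium yellow filter cell: loose solid disc lying flat, 44 mm diameter, 18 mm thick, yellow rim with a thin black line round its side, dark yellow glass in a black ring on top; about 70 g (varies by up to 40 percent). Origin at the centre of its underside, z axis up out of the glass. It lies at the start on the other large cell (red or blue) than the green one does, up to 6 mm off its centre, underside at z = 0.030; nothing holds the cells together but their weight.
- cell_purple: small purple filter cell: loose solid disc lying flat, 28 mm diameter, 18 mm thick, purple rim with a thin black line round its side, dark purple glass in a black ring on top; about 30 g (varies by up to 40 percent). Origin at the centre of its underside, z axis up out of the glass. It lies at the start on the green cell, up to 5 mm off its centre, underside at z = 0.048; nothing holds the cells together but their weight.
- pad_red: red resting pad: fixed flat round pad, 84 mm diameter, 4 mm thick, broad red border round a plain off-white centre of 60 mm. It lies on the black breadboard (12 mm thick, top at z = 0.012), so its top is at z = 0.016. Origin at the centre of its underside, z up. No rim or recess.
- pad_blue: blue resting pad: fixed flat round pad, 84 mm diameter, 4 mm thick, broad blue border round a plain off-white centre of 60 mm. It lies on the black breadboard (12 mm thick, top at z = 0.012), so its top is at z = 0.016. Origin at the centre of its underside, z up. No rim or recess.
- pad_green: green resting pad: fixed flat round pad, 84 mm diameter, 4 mm thick, broad green border round a plain off-white centre of 60 mm. It lies on the black breadboard (12 mm thick, top at z = 0.012), so its top is at z = 0.016. Origin at the centre of its underside, z up. No rim or recess.
- pad_yellow: yellow resting pad: fixed flat round pad, 84 mm diameter, 4 mm thick, broad yellow border round a plain off-white centre of 60 mm. It lies on the black breadboard (12 mm thick, top at z = 0.012), so its top is at z = 0.016. Origin at the centre of its underside, z up. No rim or recess.
- pad_purple: purple resting pad: fixed flat round pad, 84 mm diameter, 4 mm thick, broad purple border round a plain off-white centre of 60 mm. It lies on the black breadboard (12 mm thick, top at z = 0.012), so its top is at z = 0.016. Origin at the centre of its underside, z up. No rim or recess.
Things that resemble listed ones, but are neither listed nor needed, are in the scene too. What is shaped like the cell_yellow but pink is not meant. There is more than one size of the cell_green; the one meant has the size given above.

How it is judged:
At the end, for the whole second after the job is handed in: Each of the five cells lies released and still (below 0.02 m/s), glass up and flat (within 0.1 rad) on the pad of its own colour, its centre within 12 mm of the pad's centre and its underside at the pad's top (z 0.0135 to 0.0195) (horizontal distance between cell_red and pad_red below 0.012 m and height (world z) of cell_red between 0.0135 and 0.0195 m and angle between each of cell_red, cell_blue, cell_green, cell_yellow, cell_purple's own z axis and vertical below 0.1 rad and linear speed of each of cell_red, cell_blue, cell_green, cell_yellow, cell_purple below 0.02 m/s and horizontal distance between cell_blue and pad_blue below 0.012 m and height (world z) of cell_blue between 0.0135 and 0.0195 m and horizontal distance between cell_green and pad_green below 0.012 m and height (world z) of cell_green between 0.0135 and 0.0195 m and horizontal distance between cell_yellow and pad_yellow below 0.012 m and height (world z) of cell_yellow between 0.0135 and 0.0195 m and horizontal distance between cell_purple and pad_purple below 0.012 m and height (world z) of cell_purple between 0.0135 and 0.0195 m); the robot touches nothing.
It fails at once if a cell falls or flies freely faster than 0.6 m/s (a drop of about 2 cm) ((linear speed of cell_red above 0.6 m/s and contact force between cell_red and the fingers below 0.05 N and contact force between cell_red and the arm below 0.05 N) or (linear speed of cell_blue above 0.6 m/s and contact force between cell_blue and the fingers below 0.05 N and contact force between cell_blue and the arm below 0.05 N) or (linear speed of cell_green above 0.6 m/s and contact force between cell_green and the fingers below 0.05 N and contact force between cell_green and the arm below 0.05 N) or (linear speed of cell_yellow above 0.6 m/s and contact force between cell_yellow and the fingers below 0.05 N and contact force between cell_yellow and the arm below 0.05 N) or (linear speed of cell_purple above 0.6 m/s and contact force between cell_purple and the fingers below 0.05 N and contact force between cell_purple and the arm below 0.05 N)).
It fails at once if a cell is lifted with another still lying on it ((height (world z) of cell_red above 0.037 m and distance between cell_red and cell_green below 0.028 m and z of cell_green in the frame of cell_red above 0.012 m) or (height (world z) of cell_red above 0.037 m and distance between cell_red and cell_yellow below 0.028 m and z of cell_yellow in the frame of cell_red above 0.012 m) or (height (world z) of cell_blue above 0.037 m and distance between cell_blue and cell_green below 0.028 m and z of cell_green in the frame of cell_blue above 0.012 m) or (height (world z) of cell_blue above 0.037 m and distance between cell_blue and cell_yellow below 0.028 m and z of cell_yellow in the frame of cell_blue above 0.012 m) or (height (world z) of cell_green above 0.055 m and distance between cell_green and cell_purple below 0.028 m and z of cell_purple in the frame of cell_green above 0.012 m)).
It also fails if it takes over 115 s, if anything falls off the work surface, if the arm or the gripper's body presses on something with over 40 N, if the wrist force passes 120 N, or if a joint passes its speed limit or range.

## Working session

There is one attempt and no reset: what is moved stays moved. The work goes in short steps, Python scripts to look and compute and a shell command to move; the robot and the scene stay as the last step left them, time stands still between calls to the robot, and variables do not carry over. Pictures are saved under pics/ and viewed, at most 14 in all, crops included, and the job is handed in when it is done.

```bash
mkdir -p pics
python3 - <<'E'
from bench import *
import cv2
for n in("top","side"):
    f=grab_frame(n); cv2.imwrite(f"pics/{n}0.png",f[:,:,::-1])
    p=camera_params(n); print(n,p)
print(get_obs())
E
```

```text
top {'fx': 538.1056804557034, 'fy': 538.1056804557034, 'cx': 272.8242782818543, 'cy': 203.1873239473531, 'R': array([[ 0.01833935, -0.99982866, -0.00251291],
       [-0.99433286, -0.01797519, -0.10478103],
       [ 0.10471791,  0.00442029, -0.99449214]]), 't': array([-0.00328435,  0.49217677,  1.28436892])}
side {'fx': 427.45583055702144, 'fy': 427.45583055702144, 'cx': 288.0265869848769, 'cy': 211.2034332164207, 'R': array([[-0.8626829 , -0.50572296,  0.00474446],
       [-0.23715452,  0.39622648, -0.88699623],
       [ 0.44669448, -0.76632165, -0.46175229]]), 't': array([0.39515866, 0.17585835, 0.69420321])}
{'clock': 0.1, 'joints': array([-1.21213256,  0.47773267,  0.02234245,  1.55635936, -0.01152153,
        1.10932266, -0.08310845]), 'qvel': array([ 4.31368172e-04,  3.31013041e-05,  4.00022698e-04, -1.48190571e-03,
       -1.14813624e-03, -1.35875005e-03,  6.14253182e-04]), 'tau': array([ 5.63656053e-03, -5.97757387e+01,  1.61457270e+00, -2.81954134e+01,
        1.28987824e-02,  5.02089752e-03, -2.99480530e-05]), 'tcp_pos': array([0.30350785, 0.60230306, 0.23040986]), 'orientation': array([-7.26482814e-01, -3.05614197e+00,  2.62191568e-03]), 'contact_force': array([ 0.26589462,  0.09781104, -0.0865977 ]), 'moment': array([-0.00645426,  0.01431944,  0.0548326 ]), 'gripper_force': 0.0, 'grip_width': 0.08545996144150801}
```

View pics/top0.png

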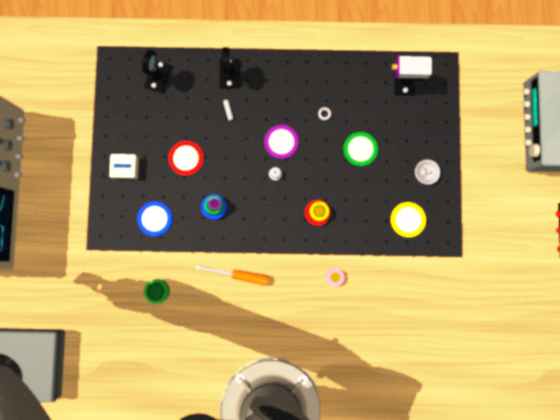

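View pics/side0.png

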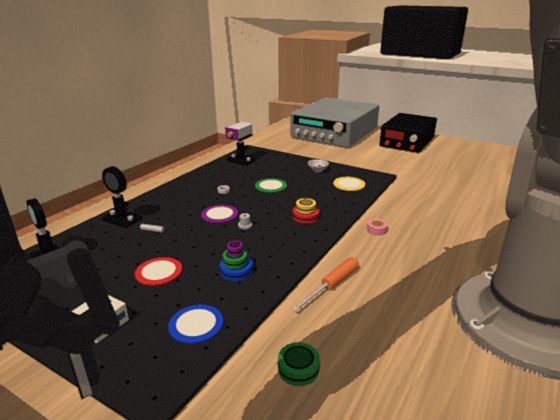

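The top view shows the pads at red (186,158), blue (154,218), purple (281,142), green (361,149) and yellow (408,219). The blue/green/purple stack is at (213,206) and the red/yellow stack at (317,212). Next I'll compute their positions.

```bash
cat > h.py <<'E'
from bench import *
import cv2, numpy as np
def ray(p,u,v,z):
    d=p["R"].T@np.array([(u-p["cx"])/p["fx"],(v-p["cy"])/p["fy"],1]); c=-p["R"].T@p["t"]
    return (c+d*(z-c[2])/d[2])[:2]
def proj(p,X):
    c=p["R"]@np.array(X)+p["t"]; return p["fx"]*c[0]/c[2]+p["cx"],p["fy"]*c[1]/c[2]+p["cy"]
def blob(mask,u,v):
    n,l,s,c=cv2.connectedComponentsWithStats(mask.astype(np.uint8))
    k=min((i for i in range(1,n) if s[i,4]>15),key=lambda i:np.hypot(*(c[i]-[u,v])))
    h=cv2.convexHull(np.argwhere(l==k)[:,::-1].astype(np.int32)); m=cv2.moments(h)
    return m["m10"]/m["m00"],m["m01"]/m["m00"],s[k,4],s[k,2],s[k,3]
E
python3 - <<'E'
from h import *
f=cv2.imread("pics/top0.png"); p=camera_params("top")
w=f.min(2)>150
for n,s in dict(red=(186,158),blue=(154,218),purple=(281,142),green=(361,149),yellow=(408,219)).items():
    b=blob(w,*s); print(n,np.round(b,1),ray(p,*b[:2],.016).round(4))
hsv=cv2.cvtColor(f,cv2.COLOR_BGR2HSV)
for n,s,z in(("st1",(213,206),.03),("st2",(317,212),.03)):
    b=blob((hsv[...,1]>120)&(hsv[...,2]>60),*s); print(n,np.round(b,1),ray(p,*b[:2],z).round(4))
print(cv2.Rodrigues(get_obs()["orientation"])[0].round(3),[camera_params("wrist")[k] for k in("R","t","fx")])
E
```

```text
red [185.2 157.6 492.   25.   24. ] [0.6029 0.2247]
blue [154.  218.3 542.   27.   26. ] [0.4508 0.2958]
purple [280.8 141.1 514.   26.   25. ] [ 0.6485 -0.0112]
green [360.1 148.3 493.   25.   25. ] [ 0.6338 -0.2082]
yellow [408.1 219.1 503.   25.   25. ] [ 0.46   -0.3255]
st1 [213.5 206.4 514.   28.   27. ] [0.4812 0.1495]
st2 [317.2 212.3 600.   28.   28. ] [ 0.4716 -0.1023]
[[-0.893  0.45  -0.001]
 [ 0.45   0.893 -0.002]
 [-0.    -0.002 -1.   ]] [array([[ 4.49344993e-01,  8.93358200e-01, -4.51609619e-04],
       [ 8.61922671e-01, -4.33400388e-01,  2.63160434e-01],
       [ 2.34900804e-01, -1.18639076e-01, -9.64751980e-01]]), array([-0.67485548, -0.03414228,  0.377182  ]), 294.49683926612033]
```

```bash
python3 -m jog '[{"x":0.3,"y":-0.75,"z":-0.1},{"x":0.3,"y":-0.75,"z":-0.1},{"x":0.3,"y":-0.75,"z":-0.1},{"x":0.3,"y":-0.75,"z":-0.1},{"x":0.3,"y":-0.75,"z":-0.1},{"x":0.3,"y":-0.75,"z":-0.1},{"x":0.3,"y":-0.75,"z":-0.1},{"x":0.3,"y":-0.75,"z":-0.1}]' 40
python3 -m jog '[{"x":0.3,"y":-0.75,"z":-0.1},{"x":0.28,"y":-0.75,"z":-0.1},{"x":0},{"x":0}]'
python3 - <<'E'
from h import *
p=camera_params("wrist"); f=grab_frame("wrist"); cv2.imwrite("pics/w1.png",f[:,:,::-1]); np.save("w1.npy",[p["R"],np.diag(p["t"])])
o=get_obs(); print(o["tcp_pos"],o["orientation"]); print("expected px",proj(p,[.4812,.1495,.06]))
E
```

```text
[0.30357269 0.60239622 0.23057897] [-7.26525815e-01 -3.05618527e+00  2.11792213e-03]
expected px (np.float64(51.13029431285739), np.float64(437.9997368310651))validation failed for argument at $[0]...
validation failed for argument at $[0]...
```

View pics/w1.png

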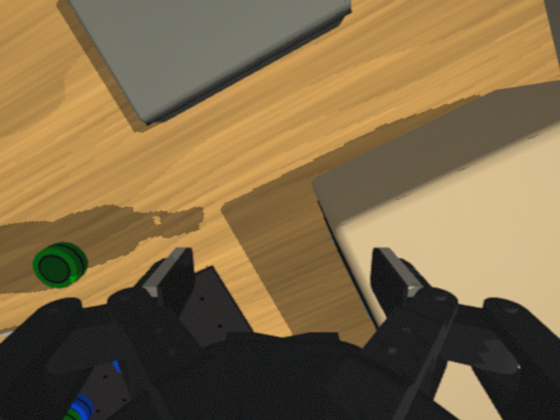

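The move was refused because each row needs all its keys. The wrist view shows the fingers at the sides and the decoy green cell at (60,265).

```bash
python3 -m jog '[{"rx":0,"ry":0,"rz":0,"x":0.3,"y":-0.75,"z":-0.1,"jaw":1},{"rx":0,"ry":0,"rz":0,"x":0.3,"y":-0.75,"z":-0.1,"jaw":1},{"rx":0,"ry":0,"rz":0,"x":0.3,"y":-0.75,"z":-0.1,"jaw":1},{"rx":0,"ry":0,"rz":0,"x":0.3,"y":-0.75,"z":-0.1,"jaw":1},{"rx":0,"ry":0,"rz":0,"x":0.3,"y":-0.75,"z":-0.1,"jaw":1},{"rx":0,"ry":0,"rz":0,"x":0.3,"y":-0.75,"z":-0.1,"jaw":1},{"rx":0,"ry":0,"rz":0,"x":0.3,"y":-0.75,"z":-0.1,"jaw":1},{"rx":0,"ry":0,"rz":0,"x":0.3,"y":-0.75,"z":-0.1,"jaw":1}]' 40
python3 -m jog '[{"rx":0,"ry":0,"rz":0,"x":0.3,"y":-0.75,"z":-0.1,"jaw":1},{"rx":0,"ry":0,"rz":0,"x":0.28,"y":-0.75,"z":-0.1,"jaw":1},{"rx":0,"ry":0,"rz":0,"x":0,"y":0,"z":0,"jaw":1},{"rx":0,"ry":0,"rz":0,"x":0,"y":0,"z":0,"jaw":1}]'
python3 - <<'E'
from h import *
p=camera_params("wrist"); f=grab_frame("wrist"); cv2.imwrite("pics/w2.png",f[:,:,::-1])
np.savez("w2.npz",**p)
o=get_obs(); print(o["tcp_pos"],o["orientation"]); print("expected px",proj(p,[.4812,.1495,.06]))
E
```

```text
clock: 1.15
tcp_pos: [0.4481, 0.2412, 0.1831]
orientation: [0.727, 3.056, 0.0]
contact_force: [0.3, 0.2, -0.2]
grip_width: 0.0854
gripper_force: 0.0
clock: 1.65
tcp_pos: [0.4824, 0.1533, 0.1712]
orientation: [-0.726, -3.056, -0.0]
contact_force: [-0.8, 0.9, 0.5]
grip_width: 0.0855
gripper_force: 0.0
[0.48222694 0.15399135 0.17131513] [-7.24284011e-01 -3.05660917e+00 -7.85811862e-04]
expected px (np.float64(276.94914335993377), np.float64(200.7842969862985))
```

View pics/w2.png

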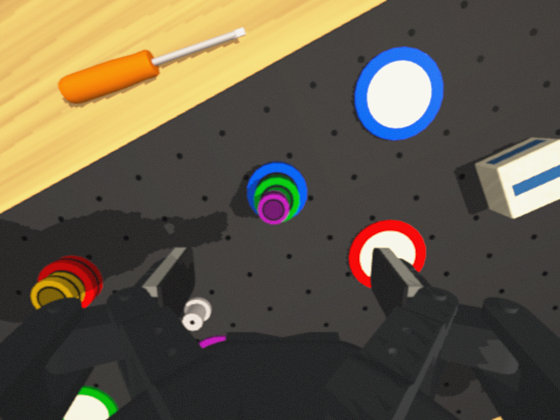

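The wrist view has the stack at (273,200) with purple topmost at (273,207). The blue pad is at (399,93) and the red pad at (387,255). Next comes a silhouette fit for purple, plus a pad cross-check.

```bash
cat >> h.py <<'E'
H=dict(red=(172,8),blue=(105,128),green=(45,80),yellow=(18,32),purple=(135,165)); DI=dict(red=.06,blue=.06,green=.044,yellow=.044,purple=.028)
def cell(f,p,n,zb,xy):
    """f BGR; fit the cylinder silhouette centroid to that of the coloured blob nearest the expected place"""
    hsv=cv2.cvtColor(f,cv2.COLOR_BGR2HSV); a,b=H[n]; h=hsv[...,0]
    m=((h>=a)&(h<=b) if a<b else (h>=a)|(h<=b))&(hsv[...,1]>90)&(hsv[...,2]>35)
    u,v=proj(p,[*xy,zb+.018]); B=blob(cv2.morphologyEx(m.astype(np.uint8),cv2.MORPH_OPEN,np.ones((3,3))),u,v); xy=np.array(xy,float)
    for _ in range(6):
        t=np.linspace(0,6.28,60); P=np.array([proj(p,[xy[0]+DI[n]/2*np.cos(s),xy[1]+DI[n]/2*np.sin(s),z]) for s in t for z in(zb,zb+.018)],np.float32)
        M=cv2.moments(cv2.convexHull(P)); c=(M["m10"]/M["m00"],M["m01"]/M["m00"])
        xy+=ray(p,*B[:2],zb+.009)-ray(p,*c,zb+.009)
    e=P.max(0)-P.min(0)
    print(n,xy.round(4),"blob",np.round(B,1),"model size",e.round(1)); return xy
def pad(f,p,n,xy,zp=.016):
    B=blob(f.min(2)>150,*proj(p,[*xy,zp])); print("pad",n,ray(p,*B[:2],zp).round(4),np.round(B,1))
E
python3 - <<'E'
from h import *
f=cv2.imread("pics/w2.png"); p=dict(np.load("w2.npz"))
xy=cell(f,p,"purple",.048,(.48,.15)); cell(f,p,"green",.03,(.48,.15)); cell(f,p,"blue",.012,(.48,.15))
cell(f,p,"yellow",.03,(.4716,-.1023))
pad(f,p,"blue",(.4508,.2958)); pad(f,p,"red",(.6029,.2247))
g=cv2.imread("pics/top0.png"); q=camera_params("top"); cell(g,q,"purple",.048,(.48,.15)); cell(g,q,"yellow",.03,(.4716,-.1023)); cell(g,q,"blue",.012,(.48,.15));cell(g,q,"red",.012,(.4716,-.1023))
E
```

```text
purple [0.4856 0.1432] blob [273.  207.6 837.   32.   34. ] model size [31.9 35.2]
green [0.4816 0.1493] blob [277.2 196.1 857.   45.   47. ] model size [47.3 49. ]
blue [0.4775 0.1503] blob [ 276.4  187.7 1108.    62.    50. ] model size [60.9 61.6]
yellow [ 0.4686 -0.1032] blob [  56.4  290.1 1343.    55.    39. ] model size [55.5 46.6]
pad blue [0.4496 0.2949] [ 398.8   93.9 3425.    65.    68. ]
pad red [0.5975 0.2242] [ 386.2  252.3 1170.    55.    45. ]
purple [0.4849 0.1452] blob [214.  203.8  99.   11.   11. ] model size [12.6 12.5]
yellow [ 0.4739 -0.1052] blob [318.8 211.  301.   20.   19. ] model size [18.9 18.9]
blue [0.477  0.1492] blob [213.9 208.5 234.   28.   22. ] model size [25.4 25.2]
red [ 0.4678 -0.0968] blob [314.7 214.  225.   25.   28. ] model size [25.2 25.1]
```

```bash
python3 -m jog '[{"rx":0,"ry":0,"rz":0,"x":0.057,"y":-0.18,"z":-0.4,"jaw":0.3},{"rx":0,"ry":0,"rz":0,"x":0,"y":0,"z":-0.5,"jaw":0.3},{"rx":0,"ry":0,"rz":0,"x":0,"y":0,"z":-0.4,"jaw":0.3},{"rx":0,"ry":0,"rz":0,"x":0,"y":0,"z":-0.3,"jaw":0.3},{"rx":0,"ry":0,"rz":0,"x":0,"y":0,"z":0,"jaw":0.3},{"rx":0,"ry":0,"rz":0,"x":0,"y":0,"z":0,"jaw":0.3}]' 25
```

```text
clock: 2.45
tcp_pos: [0.4862, 0.1431, 0.0759]
orientation: [0.724, 3.056, 0.001]
contact_force: [-0.4, 0.3, 1.3]
grip_width: 0.0556
gripper_force: 0.0
```

```bash
python3 -m jog '[{"rx":0,"ry":0,"rz":0,"x":0,"y":0,"z":-0.2,"jaw":0.3},{"rx":0,"ry":0,"rz":0,"x":0,"y":0,"z":-0.215,"jaw":0.3},{"rx":0,"ry":0,"rz":0,"x":0,"y":0,"z":0,"jaw":0.3},{"rx":0,"ry":0,"rz":0,"x":0,"y":0,"z":0,"jaw":-0.1},{"rx":0,"ry":0,"rz":0,"x":0,"y":0,"z":0,"jaw":-0.25},{"rx":0,"ry":0,"rz":0,"x":0,"y":0,"z":0,"jaw":-0.5},{"rx":0,"ry":0,"rz":0,"x":0,"y":0,"z":0,"jaw":-0.5},{"rx":0,"ry":0,"rz":0,"x":0,"y":0,"z":0,"jaw":-0.5}]' 25
python3 - <<'E'
from h import *
p=camera_params("wrist"); f=grab_frame("wrist"); cv2.imwrite("pics/w3.png",f[:,:,::-1])
E
```

```text
clock: 3.45
tcp_pos: [0.4863, 0.142, 0.0508]
orientation: [0.727, 3.056, 0.001]
contact_force: [-0.9, -1.4, 5.6]
grip_width: 0.0268
gripper_force: 24.7
```

View pics/w3.png

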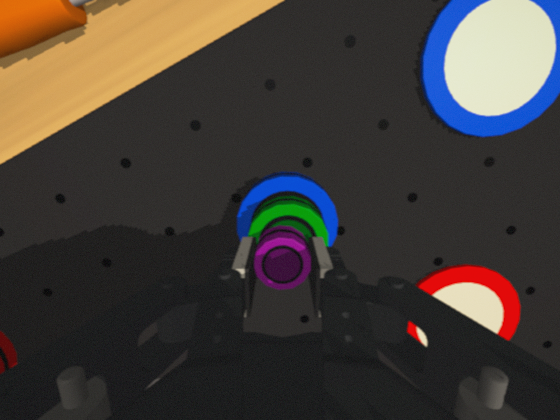

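```bash
python3 -m jog '[{"rx":0,"ry":0,"rz":0,"x":0,"y":0,"z":0.15,"jaw":-0.5},{"rx":0,"ry":0,"rz":0,"x":0,"y":0,"z":0.3,"jaw":-0.5},{"rx":0,"ry":0,"rz":0,"x":0,"y":0,"z":0.5,"jaw":-0.5},{"rx":0,"ry":0,"rz":0,"x":0,"y":0,"z":0.5,"jaw":-0.5},{"rx":0,"ry":0,"rz":0,"x":0,"y":0,"z":0.2,"jaw":-0.5},{"rx":0,"ry":0,"rz":0,"x":0.3,"y":-0.28,"z":0,"jaw":-0.5},{"rx":0,"ry":0,"rz":0,"x":0.5,"y":-0.47,"z":0,"jaw":-0.5},{"rx":0,"ry":0,"rz":0,"x":0.5,"y":-0.47,"z":0,"jaw":-0.5}]'
python3 -m jog '[{"rx":0,"ry":0,"rz":0,"x":0.5,"y":-0.47,"z":0,"jaw":-0.5},{"rx":0,"ry":0,"rz":0,"x":0.5,"y":-0.47,"z":0,"jaw":-0.5},{"rx":0,"ry":0,"rz":0,"x":0.4,"y":-0.39,"z":-0.2,"jaw":-0.5},{"rx":0,"ry":0,"rz":0,"x":0,"y":0,"z":-0.4,"jaw":-0.5},{"rx":0,"ry":0,"rz":0,"x":0,"y":0,"z":-0.4,"jaw":-0.5},{"rx":0,"ry":0,"rz":0,"x":0,"y":0,"z":-0.2,"jaw":-0.5},{"rx":0,"ry":0,"rz":0,"x":0,"y":0,"z":0,"jaw":-0.5},{"rx":0,"ry":0,"rz":0,"x":0,"y":0,"z":0,"jaw":-0.5}]'
python3 - <<'E'
from h import *
p=camera_params("wrist"); f=grab_frame("wrist"); cv2.imwrite("pics/w4.png",f[:,:,::-1])
print(get_obs()["tcp_pos"]); pad(f[:,:,::-1],p,"purple",(.6485,-.0112))
E
```

```text
clock: 4.5
tcp_pos: [0.5643, 0.0683, 0.1489]
orientation: [-0.725, -3.056, 0.0]
contact_force: [0.1, 0.7, -0.6]
grip_width: 0.0268
gripper_force: 24.7
clock: 5.5
tcp_pos: [0.6486, -0.011, 0.0782]
orientation: [0.726, 3.055, 0.001]
contact_force: [0.3, 0.5, 0.2]
grip_width: 0.0267
gripper_force: 24.7
[ 0.64874468 -0.01093107  0.07847356]
pad purple [ 0.6496 -0.0177] [ 273.6  222.1 4254.    87.   101. ]
```

View pics/w4.png

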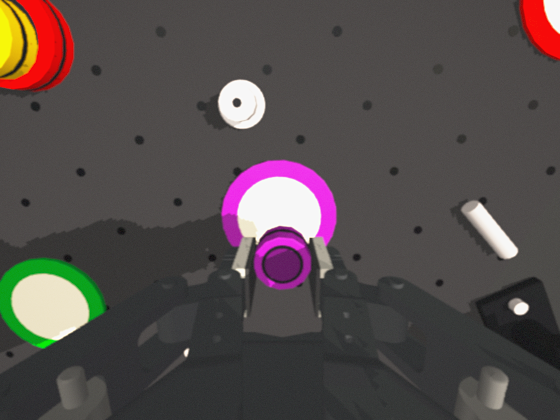

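Purple is held at (282,262), above its pad, which is centred near (279,215) and partly hidden. The stacks are undisturbed. I'm lowering it now.

```bash
python3 -c "
from h import *
p=camera_params('wrist')
P=np.array([proj(p,[.6485+.042*np.cos(s),-.0112+.042*np.sin(s),.016]) for s in np.linspace(0,6.28,200)]);print(P.min(0),P.max(0))"
python3 -m jog '[{"rx":0,"ry":0,"rz":0,"x":0,"y":0,"z":-0.3,"jaw":-0.5},{"rx":0,"ry":0,"rz":0,"x":0,"y":0,"z":-0.3,"jaw":-0.5},{"rx":0,"ry":0,"rz":0,"x":0,"y":0,"z":-0.2,"jaw":-0.5},{"rx":0,"ry":0,"rz":0,"x":0,"y":0,"z":-0.1,"jaw":-0.5},{"rx":0,"ry":0,"rz":0,"x":0,"y":0,"z":-0.05,"jaw":-0.5},{"rx":0,"ry":0,"rz":0,"x":0,"y":0,"z":0,"jaw":-0.5},{"rx":0,"ry":0,"rz":0,"x":0,"y":0,"z":0,"jaw":-0.5}]'
```

```text
[223.11409505 159.08230696] [338.35768123 268.88185846]
clock: 6.42
tcp_pos: [0.6484, -0.011, 0.0209]
orientation: [0.726, 3.056, 0.0]
contact_force: [0.2, -0.0, -0.4]
grip_width: 0.0268
gripper_force: 24.7
```

```bash
python3 -m jog '[{"rx":0,"ry":0,"rz":0,"x":0,"y":0,"z":-0.02,"jaw":-0.5},{"rx":0,"ry":0,"rz":0,"x":0,"y":0,"z":0,"jaw":-0.5},{"rx":0,"ry":0,"rz":0,"x":0,"y":0,"z":0,"jaw":-0.5}]'
python3 -m jog '[{"rx":0,"ry":0,"rz":0,"x":0,"y":0,"z":0,"jaw":-0.3},{"rx":0,"ry":0,"rz":0,"x":0,"y":0,"z":0,"jaw":-0.15},{"rx":0,"ry":0,"rz":0,"x":0,"y":0,"z":0,"jaw":0},{"rx":0,"ry":0,"rz":0,"x":0,"y":0,"z":0,"jaw":0.1},{"rx":0,"ry":0,"rz":0,"x":0,"y":0,"z":0.3,"jaw":0.1},{"rx":0,"ry":0,"rz":0,"x":0,"y":0,"z":0.6,"jaw":0.1},{"rx":0,"ry":0,"rz":0,"x":0,"y":0,"z":0.9,"jaw":0.4},{"rx":0,"ry":0,"rz":0,"x":0,"y":0,"z":0.7,"jaw":1}]'
```

```text
clock: 6.8
tcp_pos: [0.648, -0.011, 0.0193]
orientation: [0.727, 3.056, 0.0]
contact_force: [-0.8, 0.4, -0.4]
grip_width: 0.0268
gripper_force: 24.7
clock: 7.8
tcp_pos: [0.6487, -0.0112, 0.1729]
orientation: [0.726, 3.054, 0.001]
contact_force: [1.2, 1.1, -0.3]
grip_width: 0.0758
gripper_force: 0.0
```

```bash
python3 - <<'E'
from h import *
p=camera_params("wrist"); f=grab_frame("wrist")[:,:,::-1].copy(); cv2.imwrite("pics/w5.png",f)
cell(f,p,"purple",.016,(.6485,-.0112))
E
python3 -m jog '[{"rx":0,"ry":0,"rz":0,"x":-0.5,"y":0.475,"z":0,"jaw":1},{"rx":0,"ry":0,"rz":0,"x":-0.6,"y":0.575,"z":0,"jaw":1},{"rx":0,"ry":0,"rz":0,"x":-0.6,"y":0.575,"z":0,"jaw":1},{"rx":0,"ry":0,"rz":0,"x":-0.6,"y":0.575,"z":0,"jaw":1},{"rx":0,"ry":0,"rz":0,"x":-0.49,"y":0.475,"z":0,"jaw":1},{"rx":0,"ry":0,"rz":0,"x":0,"y":0,"z":0,"jaw":1},{"rx":0,"ry":0,"rz":0,"x":0,"y":0,"z":0,"jaw":1}]'
python3 - <<'E'
from h import *
p=camera_params("wrist"); f=grab_frame("wrist")[:,:,::-1].copy(); cv2.imwrite("pics/w6.png",f)
print(get_obs()["tcp_pos"])
cell(f,p,"green",.03,(.482,.149));cell(f,p,"blue",.012,(.4775,.15))
E
```

```text
purple [ 0.6467 -0.0101] blob [281.3 188.6 598.   27.   28. ] model size [28.6 31.1]
clock: 8.72
tcp_pos: [0.4813, 0.1492, 0.1701]
orientation: [0.727, 3.055, 0.001]
contact_force: [0.7, 0.2, 0.6]
grip_width: 0.0855
gripper_force: 0.0
[0.48158069 0.14868718 0.16987365]
green [0.4834 0.1473] blob [ 280.5  197.7 1739.    46.    49. ] model size [47.4 49.2]
blue [0.4772 0.1504] blob [ 280.5  186.5 1105.    62.    50. ] model size [61.2 61.9]
```

View pics/w6.png

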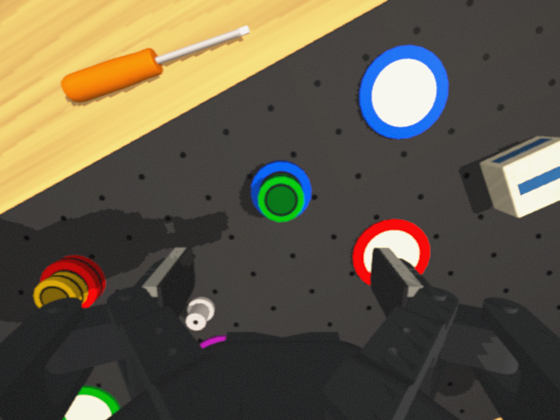

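The green cell is now the top of the stack at (281,199). I'm going down on it.

```bash
python3 -m jog '[{"rx":0,"ry":0,"rz":0,"x":0.03,"y":-0.02,"z":-0.4,"jaw":0.65},{"rx":0,"ry":0,"rz":0,"x":0,"y":0,"z":-0.6,"jaw":0.65},{"rx":0,"ry":0,"rz":0,"x":0,"y":0,"z":-0.6,"jaw":0.65},{"rx":0,"ry":0,"rz":0,"x":0,"y":0,"z":-0.4,"jaw":0.65},{"rx":0,"ry":0,"rz":0,"x":0,"y":0,"z":0,"jaw":0.65},{"rx":0,"ry":0,"rz":0,"x":0,"y":0,"z":0,"jaw":0.65}]'
```

```text
clock: 9.52
tcp_pos: [0.4835, 0.1478, 0.05]
orientation: [0.728, 3.055, 0.001]
contact_force: [-0.1, -0.3, 0.7]
grip_width: 0.07
gripper_force: 0.0
```

```bash
python3 -m jog '[{"rx":0,"ry":0,"rz":0,"x":0,"y":0,"z":-0.2,"jaw":0.65},{"rx":0,"ry":0,"rz":0,"x":0,"y":0,"z":-0.1,"jaw":0.65},{"rx":0,"ry":0,"rz":0,"x":0,"y":0,"z":0,"jaw":0.3},{"rx":0,"ry":0,"rz":0,"x":0,"y":0,"z":0,"jaw":0.15},{"rx":0,"ry":0,"rz":0,"x":0,"y":0,"z":0,"jaw":-0.1},{"rx":0,"ry":0,"rz":0,"x":0,"y":0,"z":0,"jaw":-0.1},{"rx":0,"ry":0,"rz":0,"x":0,"y":0,"z":0,"jaw":-0.1}]'
```

```text
clock: 10.4
tcp_pos: [0.4826, 0.1484, 0.0316]
orientation: [0.726, 3.056, 0.001]
contact_force: [-2.3, -0.8, 6.7]
grip_width: 0.0431
gripper_force: 25.4
```

```bash
python3 -m jog '[{"rx":0,"ry":0,"rz":0,"x":0,"y":0,"z":0.15,"jaw":-0.1},{"rx":0,"ry":0,"rz":0,"x":0,"y":0,"z":0.3,"jaw":-0.1},{"rx":0,"ry":0,"rz":0,"x":0,"y":0,"z":0.5,"jaw":-0.1},{"rx":0,"ry":0,"rz":0,"x":0,"y":0,"z":0.5,"jaw":-0.1},{"rx":0,"ry":0,"rz":0,"x":0,"y":0,"z":0.4,"jaw":-0.1},{"rx":0,"ry":0,"rz":0,"x":0.1,"y":-0.24,"z":0.1,"jaw":-0.1},{"rx":0,"ry":0,"rz":0,"x":0.24,"y":-0.57,"z":0,"jaw":-0.1},{"rx":0,"ry":0,"rz":0,"x":0.34,"y":-0.8,"z":0,"jaw":-0.1}]'
python3 -m jog '[{"rx":0,"ry":0,"rz":0,"x":0.34,"y":-0.8,"z":0,"jaw":-0.1},{"rx":0,"ry":0,"rz":0,"x":0.34,"y":-0.8,"z":0,"jaw":-0.1},{"rx":0,"ry":0,"rz":0,"x":0.34,"y":-0.8,"z":0,"jaw":-0.1},{"rx":0,"ry":0,"rz":0,"x":0.34,"y":-0.8,"z":0,"jaw":-0.1},{"rx":0,"ry":0,"rz":0,"x":0.3,"y":-0.7,"z":-0.2,"jaw":-0.1},{"rx":0,"ry":0,"rz":0,"x":0.18,"y":-0.43,"z":-0.4,"jaw":-0.1},{"rx":0,"ry":0,"rz":0,"x":0,"y":0,"z":-0.4,"jaw":-0.1},{"rx":0,"ry":0,"rz":0,"x":0,"y":0,"z":0,"jaw":-0.1}]'
python3 - <<'E'
from h import *
p=camera_params("wrist"); f=grab_frame("wrist")[:,:,::-1].copy(); cv2.imwrite("pics/w7.png",f)
print(get_obs()["tcp_pos"]); pad(f,p,"green",(.6338,-.2082))
P=np.array([proj(p,[.6338+.042*np.cos(s),-.2082+.042*np.sin(s),.016]) for s in np.linspace(0,6.28,200)]);print(P.min(0),P.max(0))
E
```

```text
clock: 11.4
tcp_pos: [0.5231, 0.0509, 0.1476]
orientation: [-0.722, -3.057, 0.0]
contact_force: [1.1, -0.1, -1.2]
grip_width: 0.0426
gripper_force: 25.7
clock: 12.4
tcp_pos: [0.6309, -0.2089, 0.085]
orientation: [-0.727, -3.05, 0.001]
contact_force: [0.3, 0.9, -0.2]
grip_width: 0.043
gripper_force: 25.7
[ 0.63215798 -0.20865402  0.08676216]
pad green [ 0.6256 -0.2038] [ 284.5  205.7 2679.    79.    55. ]
[228.38493184 161.87327062] [339.93241735 268.30268439]
```

View pics/w7.png

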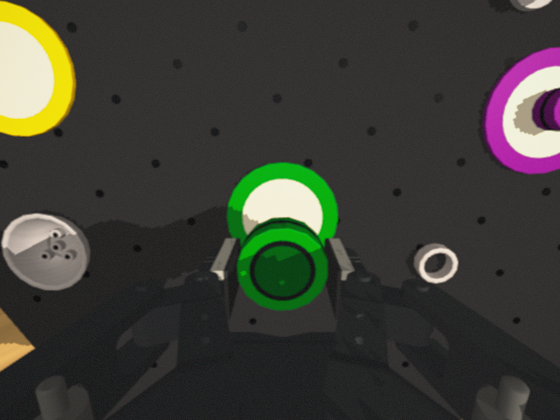

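Green is held at (282,268). Its pad outline runs from 227 to 338 in u with its top at v=162, which matches the model. I'm lowering.

```bash
python3 -m jog '[{"rx":0,"ry":0,"rz":0,"x":0.02,"y":0,"z":-0.3,"jaw":-0.1},{"rx":0,"ry":0,"rz":0,"x":0,"y":0,"z":-0.4,"jaw":-0.1},{"rx":0,"ry":0,"rz":0,"x":0,"y":0,"z":-0.25,"jaw":-0.1},{"rx":0,"ry":0,"rz":0,"x":0,"y":0,"z":-0.1,"jaw":-0.1},{"rx":0,"ry":0,"rz":0,"x":0,"y":0,"z":-0.05,"jaw":-0.1},{"rx":0,"ry":0,"rz":0,"x":0,"y":0,"z":0,"jaw":-0.1},{"rx":0,"ry":0,"rz":0,"x":0,"y":0,"z":0,"jaw":-0.1}]'
```

```text
clock: 13.32
tcp_pos: [0.6353, -0.2083, 0.0229]
orientation: [0.726, 3.055, 0.0]
contact_force: [0.7, 0.1, -1.0]
grip_width: 0.0429
gripper_force: 25.7
```

```bash
python3 -m jog '[{"rx":0,"ry":0,"rz":0,"x":-0.02,"y":0,"z":-0.05,"jaw":-0.1},{"rx":0,"ry":0,"rz":0,"x":0,"y":0,"z":-0.03,"jaw":-0.1},{"rx":0,"ry":0,"rz":0,"x":0,"y":0,"z":0,"jaw":-0.1},{"rx":0,"ry":0,"rz":0,"x":0,"y":0,"z":0,"jaw":-0.1}]'
```

```text
clock: 13.82
tcp_pos: [0.6335, -0.2081, 0.0177]
orientation: [-0.727, -3.056, -0.0]
contact_force: [-1.8, -0.2, 3.8]
grip_width: 0.0426
gripper_force: 26.1
```

```bash
python3 -m jog '[{"rx":0,"ry":0,"rz":0,"x":0,"y":0,"z":0,"jaw":0.1},{"rx":0,"ry":0,"rz":0,"x":0,"y":0,"z":0,"jaw":0.3},{"rx":0,"ry":0,"rz":0,"x":0,"y":0,"z":0,"jaw":0.5},{"rx":0,"ry":0,"rz":0,"x":0,"y":0,"z":0,"jaw":0.5},{"rx":0,"ry":0,"rz":0,"x":0,"y":0,"z":0.3,"jaw":0.5},{"rx":0,"ry":0,"rz":0,"x":0,"y":0,"z":0.6,"jaw":0.5},{"rx":0,"ry":0,"rz":0,"x":0,"y":0,"z":0.9,"jaw":0.5},{"rx":0,"ry":0,"rz":0,"x":0,"y":0,"z":0.7,"jaw":1}]'
python3 - <<'E'
from h import *
p=camera_params("wrist"); f=grab_frame("wrist")[:,:,::-1].copy(); cv2.imwrite("pics/w8.png",f)
cell(f,p,"green",.016,(.6338,-.2082))
E
python3 -m jog '[{"rx":0,"ry":0,"rz":0,"x":-0.4,"y":0.26,"z":0,"jaw":1},{"rx":0,"ry":0,"rz":0,"x":-0.7,"y":0.46,"z":0,"jaw":1},{"rx":0,"ry":0,"rz":0,"x":-0.7,"y":0.46,"z":0,"jaw":1},{"rx":0,"ry":0,"rz":0,"x":-0.57,"y":0.37,"z":0,"jaw":1},{"rx":0,"ry":0,"rz":0,"x":-0.3,"y":0.18,"z":0,"jaw":1},{"rx":0,"ry":0,"rz":0,"x":0,"y":0,"z":0,"jaw":1},{"rx":0,"ry":0,"rz":0,"x":0,"y":0,"z":0,"jaw":1}]'
python3 - <<'E'
from h import *
p=camera_params("wrist"); f=grab_frame("wrist")[:,:,::-1].copy(); cv2.imwrite("pics/w9.png",f)
print(get_obs()["tcp_pos"])
cell(f,p,"yellow",.03,(.4735,-.104));cell(f,p,"red",.012,(.468,-.098))
E
```

```text
clock: 14.82
tcp_pos: [0.6342, -0.2086, 0.1711]
orientation: [0.726, 3.053, -0.0]
contact_force: [0.3, 0.8, -0.1]
grip_width: 0.0802
gripper_force: 0.0
green [ 0.635  -0.2084] blob [ 281.8  191.8 1505.    44.    44. ] model size [45.1 46.8]
clock: 15.75
tcp_pos: [0.4745, -0.1048, 0.1682]
orientation: [0.727, 3.054, 0.0]
contact_force: [-0.1, 0.0, -0.1]
grip_width: 0.0855
gripper_force: 0.0
[ 0.47453631 -0.10490501  0.16800551]
yellow [ 0.4733 -0.1063] blob [ 279.2  195.  1899.    47.    51. ] model size [47.9 49.6]
red [ 0.468  -0.1011] blob [ 281.7  183.6 1123.    64.    54. ] model size [61.7 62.5]
```

View pics/w9.png

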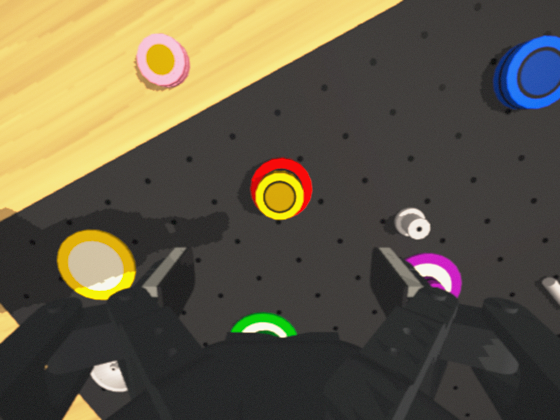

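The yellow cell is on top at (279,196) on the red one, and the pink decoy is at (162,60). Green was placed within about 1 mm. I'm picking yellow.

```bash
python3 -m jog '[{"rx":0,"ry":0,"rz":0,"x":-0.02,"y":-0.023,"z":-0.4,"jaw":0.65},{"rx":0,"ry":0,"rz":0,"x":0,"y":0,"z":-0.6,"jaw":0.65},{"rx":0,"ry":0,"rz":0,"x":0,"y":0,"z":-0.6,"jaw":0.65},{"rx":0,"ry":0,"rz":0,"x":0,"y":0,"z":-0.37,"jaw":0.65},{"rx":0,"ry":0,"rz":0,"x":0,"y":0,"z":0,"jaw":0.65},{"rx":0,"ry":0,"rz":0,"x":0,"y":0,"z":0,"jaw":0.65}]'
python3 -m jog '[{"rx":0,"ry":0,"rz":0,"x":0,"y":0,"z":-0.2,"jaw":0.65},{"rx":0,"ry":0,"rz":0,"x":0,"y":0,"z":-0.1,"jaw":0.65},{"rx":0,"ry":0,"rz":0,"x":0,"y":0,"z":0,"jaw":0.3},{"rx":0,"ry":0,"rz":0,"x":0,"y":0,"z":0,"jaw":0.15},{"rx":0,"ry":0,"rz":0,"x":0,"y":0,"z":0,"jaw":-0.1},{"rx":0,"ry":0,"rz":0,"x":0,"y":0,"z":0,"jaw":-0.1},{"rx":0,"ry":0,"rz":0,"x":0,"y":0,"z":0,"jaw":-0.1}]'
```

```text
clock: 16.55
tcp_pos: [0.4731, -0.1062, 0.0498]
orientation: [0.727, 3.055, -0.0]
contact_force: [-0.1, -0.4, 0.5]
grip_width: 0.0705
gripper_force: 0.0
clock: 17.42
tcp_pos: [0.4724, -0.1057, 0.0316]
orientation: [0.727, 3.056, 0.0]
contact_force: [-1.9, -0.2, 5.2]
grip_width: 0.0429
gripper_force: 25.3
```

```bash
python3 -m jog '[{"rx":0,"ry":0,"rz":0,"x":0,"y":0,"z":0.15,"jaw":-0.1},{"rx":0,"ry":0,"rz":0,"x":0,"y":0,"z":0.3,"jaw":-0.1},{"rx":0,"ry":0,"rz":0,"x":0,"y":0,"z":0.5,"jaw":-0.1},{"rx":0,"ry":0,"rz":0,"x":0,"y":-0.2,"z":0.5,"jaw":-0.1},{"rx":0,"ry":0,"rz":0,"x":-0.03,"y":-0.5,"z":0,"jaw":-0.1},{"rx":0,"ry":0,"rz":0,"x":-0.05,"y":-0.7,"z":0,"jaw":-0.1},{"rx":0,"ry":0,"rz":0,"x":-0.05,"y":-0.8,"z":0,"jaw":-0.1},{"rx":0,"ry":0,"rz":0,"x":-0.05,"y":-0.8,"z":0,"jaw":-0.1}]'
python3 -m jog '[{"rx":0,"ry":0,"rz":0,"x":-0.03,"y":-0.46,"z":0,"jaw":-0.1},{"rx":0,"ry":0,"rz":0,"x":0,"y":-0.2,"z":-0.3,"jaw":-0.1},{"rx":0,"ry":0,"rz":0,"x":0,"y":0,"z":-0.5,"jaw":-0.1},{"rx":0,"ry":0,"rz":0,"x":0,"y":0,"z":-0.4,"jaw":-0.1},{"rx":0,"ry":0,"rz":0,"x":0,"y":0,"z":-0.2,"jaw":-0.1},{"rx":0,"ry":0,"rz":0,"x":0,"y":0,"z":-0.1,"jaw":-0.1},{"rx":0,"ry":0,"rz":0,"x":0,"y":0,"z":0,"jaw":-0.1},{"rx":0,"ry":0,"rz":0,"x":0,"y":0,"z":0,"jaw":-0.1}]'
```

```text
clock: 18.42
tcp_pos: [0.4613, -0.2869, 0.1187]
orientation: [0.726, 3.056, 0.0]
contact_force: [0.5, 0.2, -0.8]
grip_width: 0.0431
gripper_force: 25.7
clock: 19.42
tcp_pos: [0.4601, -0.3255, 0.0289]
orientation: [0.726, 3.055, -0.0]
contact_force: [0.1, -0.3, -0.7]
grip_width: 0.0426
gripper_force: 25.7
```

```bash
python3 -m jog '[{"rx":0,"ry":0,"rz":0,"x":0,"y":0,"z":-0.1,"jaw":-0.1},{"rx":0,"ry":0,"rz":0,"x":0,"y":0,"z":-0.05,"jaw":-0.1},{"rx":0,"ry":0,"rz":0,"x":0,"y":0,"z":-0.03,"jaw":-0.1},{"rx":0,"ry":0,"rz":0,"x":0,"y":0,"z":0,"jaw":-0.1},{"rx":0,"ry":0,"rz":0,"x":0,"y":0,"z":0,"jaw":-0.1}]'
```

```text
clock: 20.05
tcp_pos: [0.4595, -0.3252, 0.0176]
orientation: [-0.727, -3.056, -0.0]
contact_force: [-2.3, 1.5, 4.5]
grip_width: 0.0426
gripper_force: 26.1
```

```bash
python3 -m jog '[{"rx":0,"ry":0,"rz":0,"x":0,"y":0,"z":0,"jaw":0.1},{"rx":0,"ry":0,"rz":0,"x":0,"y":0,"z":0,"jaw":0.3},{"rx":0,"ry":0,"rz":0,"x":0,"y":0,"z":0,"jaw":0.5},{"rx":0,"ry":0,"rz":0,"x":0,"y":0,"z":0,"jaw":0.5},{"rx":0,"ry":0,"rz":0,"x":0,"y":0,"z":0.3,"jaw":0.5},{"rx":0,"ry":0,"rz":0,"x":0,"y":0,"z":0.6,"jaw":0.5},{"rx":0,"ry":0,"rz":0,"x":0,"y":0,"z":0.9,"jaw":0.5},{"rx":0,"ry":0,"rz":0,"x":0,"y":0,"z":0.6,"jaw":1}]'
python3 - <<'E'
from h import *
p=camera_params("wrist"); f=grab_frame("wrist")[:,:,::-1].copy(); cv2.imwrite("pics/w10.png",f)
cell(f,p,"yellow",.016,(.46,-.3255))
E
python3 -m jog '[{"rx":0,"ry":0,"rz":0,"x":0.02,"y":0.45,"z":0,"jaw":1},{"rx":0,"ry":0,"rz":0,"x":0.03,"y":0.8,"z":0,"jaw":1},{"rx":0,"ry":0,"rz":0,"x":0.03,"y":0.8,"z":0,"jaw":1},{"rx":0,"ry":0,"rz":0,"x":0.03,"y":0.8,"z":0,"jaw":1},{"rx":0,"ry":0,"rz":0,"x":0.02,"y":0.6,"z":0,"jaw":1},{"rx":0,"ry":0,"rz":0,"x":0,"y":0.3,"z":0,"jaw":1},{"rx":0,"ry":0,"rz":0,"x":0,"y":0,"z":0,"jaw":1},{"rx":0,"ry":0,"rz":0,"x":0,"y":0,"z":0,"jaw":1}]'
python3 - <<'E'
from h import *
p=camera_params("wrist"); f=grab_frame("wrist")[:,:,::-1].copy(); cv2.imwrite("pics/w11.png",f)
print(get_obs()["tcp_pos"])
cell(f,p,"red",.012,(.468,-.1))
E
```

```text
clock: 21.05
tcp_pos: [0.4602, -0.3259, 0.165]
orientation: [0.727, 3.053, -0.001]
contact_force: [0.7, -0.1, -0.3]
grip_width: 0.0798
gripper_force: 0.0
yellow [ 0.4606 -0.3255] blob [ 282.1  192.7 1661.    45.    46. ] model size [46.1 47.8]
clock: 22.1
tcp_pos: [0.4674, -0.1014, 0.1619]
orientation: [0.728, 3.055, -0.0]
contact_force: [-0.4, -0.4, 0.4]
grip_width: 0.0854
gripper_force: 0.0
[ 0.46739857 -0.1015584   0.16179085]
red [ 0.4716 -0.1039] blob [ 281.   197.3 3103.    65.    64. ] model size [62.4 63.1]
```

View pics/w11.png

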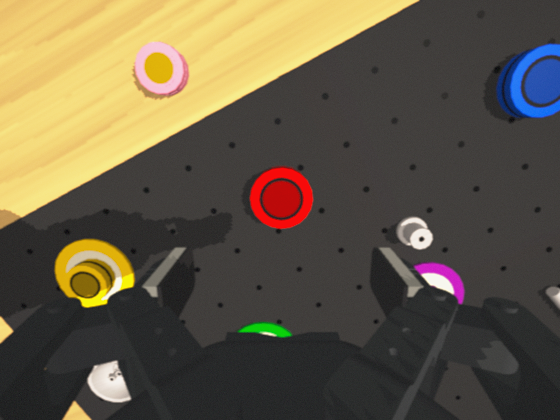

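The red cell stands alone at (281,198). Yellow is on its pad at (88,280).

```bash
python3 -m jog '[{"rx":0,"ry":0,"rz":0,"x":0.07,"y":-0.04,"z":-0.4,"jaw":1},{"rx":0,"ry":0,"rz":0,"x":0,"y":0,"z":-0.6,"jaw":1},{"rx":0,"ry":0,"rz":0,"x":0,"y":0,"z":-0.6,"jaw":1},{"rx":0,"ry":0,"rz":0,"x":0,"y":0,"z":-0.43,"jaw":1},{"rx":0,"ry":0,"rz":0,"x":0,"y":0,"z":0,"jaw":1},{"rx":0,"ry":0,"rz":0,"x":0,"y":0,"z":0,"jaw":1}]'
```

```text
clock: 22.9
tcp_pos: [0.4721, -0.1035, 0.0404]
orientation: [0.728, 3.055, -0.0]
contact_force: [-0.2, 1.3, 0.8]
grip_width: 0.0855
gripper_force: 0.0
```

```bash
python3 -m jog '[{"rx":0,"ry":0,"rz":0,"x":0,"y":0,"z":-0.27,"jaw":1},{"rx":0,"ry":0,"rz":0,"x":0,"y":0,"z":-0.2,"jaw":1},{"rx":0,"ry":0,"rz":0,"x":0,"y":0,"z":0,"jaw":0.7},{"rx":0,"ry":0,"rz":0,"x":0,"y":0,"z":0,"jaw":0.5},{"rx":0,"ry":0,"rz":0,"x":0,"y":0,"z":0,"jaw":0.2},{"rx":0,"ry":0,"rz":0,"x":0,"y":0,"z":0,"jaw":0.2},{"rx":0,"ry":0,"rz":0,"x":0,"y":0,"z":0,"jaw":0.2}]' 30
```

```text
clock: 23.78
tcp_pos: [0.4717, -0.1028, 0.0118]
orientation: [0.727, 3.056, 0.0]
contact_force: [-1.7, -0.0, 5.6]
grip_width: 0.059
gripper_force: 32.1
```

```bash
python3 -m jog '[{"rx":0,"ry":0,"rz":0,"x":0,"y":0,"z":0.15,"jaw":0.2},{"rx":0,"ry":0,"rz":0,"x":0,"y":0,"z":0.3,"jaw":0.2},{"rx":0,"ry":0,"rz":0,"x":0,"y":0,"z":0.5,"jaw":0.2},{"rx":0,"ry":0,"rz":0,"x":0,"y":0,"z":0.5,"jaw":0.2},{"rx":0,"ry":0,"rz":0,"x":0.1,"y":0.25,"z":0.35,"jaw":0.2},{"rx":0,"ry":0,"rz":0,"x":0.2,"y":0.5,"z":0.2,"jaw":0.2},{"rx":0,"ry":0,"rz":0,"x":0.3,"y":0.75,"z":0,"jaw":0.2},{"rx":0,"ry":0,"rz":0,"x":0.3,"y":0.75,"z":0,"jaw":0.2}]'
python3 -m jog '[{"rx":0,"ry":0,"rz":0,"x":0.3,"y":0.75,"z":0,"jaw":0.2},{"rx":0,"ry":0,"rz":0,"x":0.3,"y":0.75,"z":0,"jaw":0.2},{"rx":0,"ry":0,"rz":0,"x":0.3,"y":0.75,"z":0,"jaw":0.2},{"rx":0,"ry":0,"rz":0,"x":0.25,"y":0.6,"z":0,"jaw":0.2},{"rx":0,"ry":0,"rz":0,"x":0.14,"y":0.36,"z":-0.3,"jaw":0.2},{"rx":0,"ry":0,"rz":0,"x":0,"y":0,"z":-0.5,"jaw":0.2},{"rx":0,"ry":0,"rz":0,"x":0,"y":0,"z":0,"jaw":0.2},{"rx":0,"ry":0,"rz":0,"x":0,"y":0,"z":0,"jaw":0.2}]'
python3 - <<'E'
from h import *
p=camera_params("wrist"); f=grab_frame("wrist")[:,:,::-1].copy(); cv2.imwrite("pics/w12.png",f)
print(get_obs()["tcp_pos"])
P=np.array([proj(p,[.6029+.042*np.cos(s),.2247+.042*np.sin(s),.016]) for s in np.linspace(0,6.28,200)]);print(P.min(0),P.max(0))
E
```

```text
clock: 24.78
tcp_pos: [0.5261, 0.0336, 0.1322]
orientation: [0.728, 3.055, 0.001]
contact_force: [0.7, -0.9, -2.2]
grip_width: 0.0587
gripper_force: 32.9
clock: 25.78
tcp_pos: [0.6034, 0.2245, 0.0844]
orientation: [0.728, 3.055, 0.0]
contact_force: [-0.9, -0.1, -1.9]
grip_width: 0.0588
gripper_force: 33.1
[0.60380636 0.22465295 0.08486862]
[225.01707277 157.45959865] [337.31052522 264.77211225]
```

View pics/w12.png

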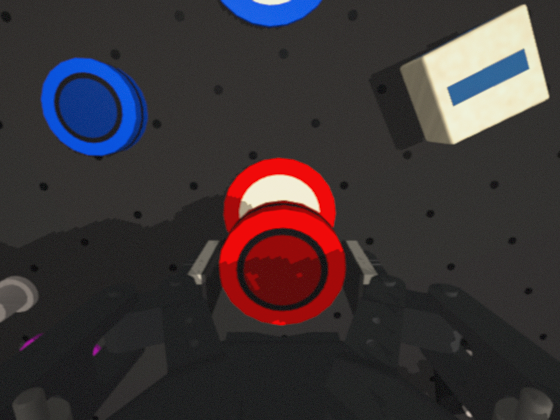

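Red is held, and the pad outline (223–336, top 157) matches the model. I'm lowering.

```bash
python3 -m jog '[{"rx":0,"ry":0,"rz":0,"x":-0.01,"y":0,"z":-0.3,"jaw":0.2},{"rx":0,"ry":0,"rz":0,"x":0,"y":0,"z":-0.4,"jaw":0.2},{"rx":0,"ry":0,"rz":0,"x":0,"y":0,"z":-0.25,"jaw":0.2},{"rx":0,"ry":0,"rz":0,"x":0,"y":0,"z":-0.1,"jaw":0.2},{"rx":0,"ry":0,"rz":0,"x":0,"y":0,"z":0,"jaw":0.2},{"rx":0,"ry":0,"rz":0,"x":0,"y":0,"z":0,"jaw":0.2}]'
```

```text
clock: 26.58
tcp_pos: [0.603, 0.2251, 0.0211]
orientation: [0.727, 3.055, 0.001]
contact_force: [-0.7, -0.7, -1.9]
grip_width: 0.0589
gripper_force: 33.1
```

```bash
python3 -m jog '[{"rx":0,"ry":0,"rz":0,"x":0,"y":0,"z":-0.05,"jaw":0.2},{"rx":0,"ry":0,"rz":0,"x":0,"y":0,"z":-0.03,"jaw":0.2},{"rx":0,"ry":0,"rz":0,"x":0,"y":0,"z":0,"jaw":0.2},{"rx":0,"ry":0,"rz":0,"x":0,"y":0,"z":0,"jaw":0.2}]'
```

```text
clock: 27.08
tcp_pos: [0.6025, 0.225, 0.0159]
orientation: [0.727, 3.056, 0.0]
contact_force: [-0.7, 0.2, 2.7]
grip_width: 0.0586
gripper_force: 33.4
```

```bash
python3 -m jog '[{"rx":0,"ry":0,"rz":0,"x":0,"y":0,"z":0,"jaw":0.5},{"rx":0,"ry":0,"rz":0,"x":0,"y":0,"z":0,"jaw":0.7},{"rx":0,"ry":0,"rz":0,"x":0,"y":0,"z":0,"jaw":0.9},{"rx":0,"ry":0,"rz":0,"x":0,"y":0,"z":0,"jaw":0.9},{"rx":0,"ry":0,"rz":0,"x":0,"y":0,"z":0.3,"jaw":0.9},{"rx":0,"ry":0,"rz":0,"x":0,"y":0,"z":0.6,"jaw":0.9},{"rx":0,"ry":0,"rz":0,"x":0,"y":0,"z":0.9,"jaw":0.9},{"rx":0,"ry":0,"rz":0,"x":0,"y":0,"z":0.6,"jaw":1}]'
python3 - <<'E'
from h import *
p=camera_params("wrist"); f=grab_frame("wrist")[:,:,::-1].copy(); cv2.imwrite("pics/w13.png",f)
cell(f,p,"red",.016,(.6029,.2247))
E
python3 -m jog '[{"rx":0,"ry":0,"rz":0,"x":-0.4,"y":-0.24,"z":0,"jaw":1},{"rx":0,"ry":0,"rz":0,"x":-0.7,"y":-0.42,"z":0,"jaw":1},{"rx":0,"ry":0,"rz":0,"x":-0.6,"y":-0.36,"z":0,"jaw":1},{"rx":0,"ry":0,"rz":0,"x":-0.38,"y":-0.23,"z":0,"jaw":1},{"rx":0,"ry":0,"rz":0,"x":0,"y":0,"z":0,"jaw":1},{"rx":0,"ry":0,"rz":0,"x":0,"y":0,"z":0,"jaw":1}]'
python3 - <<'E'
from h import *
p=camera_params("wrist"); f=grab_frame("wrist")[:,:,::-1].copy(); cv2.imwrite("pics/w14.png",f)
print(get_obs()["tcp_pos"])
cell(f,p,"blue",.012,(.4775,.15))
E
```

```text
clock: 28.08
tcp_pos: [0.6035, 0.2251, 0.1637]
orientation: [0.726, 3.053, 0.004]
contact_force: [0.3, 0.4, 0.4]
grip_width: 0.0852
gripper_force: 0.0
red [0.5989 0.2251] blob [ 278.8  188.8 5438.    86.    83. ] model size [63.4 64.1]
clock: 28.88
tcp_pos: [0.4788, 0.1507, 0.1605]
orientation: [0.726, 3.055, 0.003]
contact_force: [0.5, 0.0, -0.4]
grip_width: 0.0855
gripper_force: 0.0
[0.47882693 0.15077153 0.16028082]
blue [0.4809 0.1484] blob [ 280.   195.7 3077.    65.    64. ] model size [62.8 63.5]
```

```bash
python3 -m jog '[{"rx":0,"ry":0,"rz":0,"x":0.035,"y":-0.04,"z":-0.4,"jaw":1},{"rx":0,"ry":0,"rz":0,"x":0,"y":0,"z":-0.6,"jaw":1},{"rx":0,"ry":0,"rz":0,"x":0,"y":0,"z":-0.6,"jaw":1},{"rx":0,"ry":0,"rz":0,"x":0,"y":0,"z":-0.4,"jaw":1},{"rx":0,"ry":0,"rz":0,"x":0,"y":0,"z":0,"jaw":1},{"rx":0,"ry":0,"rz":0,"x":0,"y":0,"z":0,"jaw":1}]'
python3 -m jog '[{"rx":0,"ry":0,"rz":0,"x":0,"y":0,"z":-0.27,"jaw":1},{"rx":0,"ry":0,"rz":0,"x":0,"y":0,"z":-0.2,"jaw":1},{"rx":0,"ry":0,"rz":0,"x":0,"y":0,"z":0,"jaw":0.7},{"rx":0,"ry":0,"rz":0,"x":0,"y":0,"z":0,"jaw":0.5},{"rx":0,"ry":0,"rz":0,"x":0,"y":0,"z":0,"jaw":0.2},{"rx":0,"ry":0,"rz":0,"x":0,"y":0,"z":0,"jaw":0.2},{"rx":0,"ry":0,"rz":0,"x":0,"y":0,"z":0,"jaw":0.2}]'
```

```text
clock: 29.68
tcp_pos: [0.4807, 0.148, 0.0403]
orientation: [0.726, 3.055, 0.001]
contact_force: [1.0, -0.1, 0.4]
grip_width: 0.0855
gripper_force: 0.0
clock: 30.55
tcp_pos: [0.4799, 0.1476, 0.0119]
orientation: [0.727, 3.056, 0.001]
contact_force: [-1.3, -1.6, 6.4]
grip_width: 0.0584
gripper_force: 32.4
```

```bash
python3 -m jog '[{"rx":0,"ry":0,"rz":0,"x":0,"y":0,"z":0.15,"jaw":0.2},{"rx":0,"ry":0,"rz":0,"x":0,"y":0,"z":0.35,"jaw":0.2},{"rx":0,"ry":0,"rz":0,"x":0,"y":0,"z":0.5,"jaw":0.2},{"rx":0,"ry":0,"rz":0,"x":-0.05,"y":0.26,"z":0.4,"jaw":0.2},{"rx":0,"ry":0,"rz":0,"x":-0.1,"y":0.5,"z":0.2,"jaw":0.2},{"rx":0,"ry":0,"rz":0,"x":-0.15,"y":0.7,"z":0,"jaw":0.2},{"rx":0,"ry":0,"rz":0,"x":-0.1,"y":0.6,"z":0,"jaw":0.2},{"rx":0,"ry":0,"rz":0,"x":-0.095,"y":0.4,"z":0,"jaw":0.2}]'
python3 -m jog '[{"rx":0,"ry":0,"rz":0,"x":0,"y":0,"z":-0.2,"jaw":0.2},{"rx":0,"ry":0,"rz":0,"x":0,"y":0,"z":-0.4,"jaw":0.2},{"rx":0,"ry":0,"rz":0,"x":0,"y":0,"z":-0.4,"jaw":0.2},{"rx":0,"ry":0,"rz":0,"x":0,"y":0,"z":-0.2,"jaw":0.2},{"rx":0,"ry":0,"rz":0,"x":0,"y":0,"z":-0.1,"jaw":0.2},{"rx":0,"ry":0,"rz":0,"x":0,"y":0,"z":0,"jaw":0.2},{"rx":0,"ry":0,"rz":0,"x":0,"y":0,"z":0,"jaw":0.2}]'
```

```text
clock: 31.55
tcp_pos: [0.4494, 0.2972, 0.1079]
orientation: [0.724, 3.057, 0.001]
contact_force: [0.5, -0.6, -1.0]
grip_width: 0.0583
gripper_force: 32.7
clock: 32.42
tcp_pos: [0.4505, 0.2954, 0.0301]
orientation: [0.727, 3.056, 0.002]
contact_force: [-0.4, 0.4, -1.3]
grip_width: 0.0588
gripper_force: 32.7
```

Final height is about 0.016, so that's -0.0141 m, or -0.235 units.

```bash
python3 -m jog '[{"rx":0,"ry":0,"rz":0,"x":0,"y":0,"z":-0.12,"jaw":0.2},{"rx":0,"ry":0,"rz":0,"x":0,"y":0,"z":-0.07,"jaw":0.2},{"rx":0,"ry":0,"rz":0,"x":0,"y":0,"z":-0.04,"jaw":0.2},{"rx":0,"ry":0,"rz":0,"x":0,"y":0,"z":0,"jaw":0.2},{"rx":0,"ry":0,"rz":0,"x":0,"y":0,"z":0,"jaw":0.2}]'
```

```text
clock: 33.05
tcp_pos: [0.4498, 0.295, 0.0159]
orientation: [-0.727, -3.056, 0.0]
contact_force: [-1.3, -2.2, 5.0]
grip_width: 0.0587
gripper_force: 33.2
```

```bash
python3 -m jog '[{"rx":0,"ry":0,"rz":0,"x":0,"y":0,"z":0,"jaw":0.5},{"rx":0,"ry":0,"rz":0,"x":0,"y":0,"z":0,"jaw":0.7},{"rx":0,"ry":0,"rz":0,"x":0,"y":0,"z":0,"jaw":0.9},{"rx":0,"ry":0,"rz":0,"x":0,"y":0,"z":0,"jaw":0.9},{"rx":0,"ry":0,"rz":0,"x":0,"y":0,"z":0.3,"jaw":0.9},{"rx":0,"ry":0,"rz":0,"x":0,"y":0,"z":0.6,"jaw":0.9},{"rx":0,"ry":0,"rz":0,"x":0,"y":0,"z":0.9,"jaw":0.9},{"rx":0,"ry":0,"rz":0,"x":0,"y":0,"z":0.8,"jaw":1}]'
python3 -m jog '[{"rx":0,"ry":0,"rz":0,"x":-0.2,"y":0.5,"z":0.3,"jaw":1},{"rx":0,"ry":0,"rz":0,"x":-0.35,"y":0.8,"z":0.3,"jaw":1},{"rx":0,"ry":0,"rz":0,"x":-0.35,"y":0.8,"z":0,"jaw":1},{"rx":0,"ry":0,"rz":0,"x":-0.35,"y":0.8,"z":0,"jaw":1},{"rx":0,"ry":0,"rz":0,"x":-0.35,"y":0.8,"z":0,"jaw":1},{"rx":0,"ry":0,"rz":0,"x":-0.35,"y":0.7,"z":0,"jaw":1},{"rx":0,"ry":0,"rz":0,"x":0,"y":0,"z":0,"jaw":1},{"rx":0,"ry":0,"rz":0,"x":0,"y":0,"z":0,"jaw":1}]'
python3 - <<'E'
from h import *
f=grab_frame("top")[:,:,::-1].copy(); p=camera_params("top")
c=f[100:280,100:460].copy(); cv2.imwrite("pics/end.png",cv2.resize(c,None,fx=2.2,fy=2.2,interpolation=cv2.INTER_CUBIC))
E
```

```text
clock: 34.05
tcp_pos: [0.4502, 0.2951, 0.1746]
orientation: [0.727, 3.055, 0.002]
contact_force: [0.1, 0.9, 0.2]
grip_width: 0.0856
gripper_force: 0.0
clock: 35.05
tcp_pos: [0.3336, 0.5583, 0.2083]
orientation: [0.727, 3.055, -0.0]
contact_force: [0.3, -0.1, -0.3]
grip_width: 0.0858
gripper_force: 0.0
```

View pics/end.png

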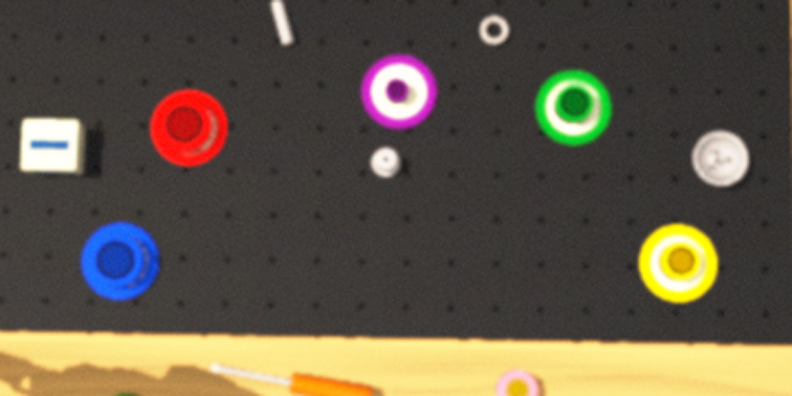

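All five cells are centred on their own pads, allowing for parallax on the taller tops: red (184,124), blue (115,260), purple (397,91), green (574,102) and yellow (681,261).

```bash
python3 -c "
from bench import r
print(r.hand_in())"
```

```text
the job is handed in; nothing more can be done
None
```

I took both stacks apart from the top, set all five cells on their own colour pads, each centred within a few millimetres by the cameras, released them all, and handed the job in at about 35 s; no verdict came back.

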